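Prove the sprung pull gauge at its marker and lock it again

ROBOT

A 6-joint arm with a two-finger parallel gripper is mounted at the origin on the work surface. World frame = base frame: x ahead of the robot, y to its left, z up, the work surface at z = 0. Lengths are in m, angles in degrees, forces in N, time in s.
With the tool pointing down it reaches from about 0.325 to 0.925 m from the base axis. Payload 3.1 kg.
Tool frame: the origin (TCP) lies on the centre line of the jaws, within the pads' length; the fingertips stand 17 mm ahead of it and the grasp point (between the pads) lies 2 mm behind it; z points along the fingers, y is the line along which they close (so a half turn about z gives the same grasp; the last joint's range is limited). The gripper opens to 85 mm and grips with 20 to 120 N. Pads are 22 mm wide; open, the fingers measure 114 mm over their backs; the gripper's body (76 mm by 85 mm) begins 54 mm behind the grasp point. The pads swing forward as they close: fully open they stand 13 mm farther back than shut.
Start: joints at [-77.132, 12.427, 92.441, -0, 75.132, -6.429], TCP at [0.207, -0.59, 0.248] pointing down, gripper open.
Joint ranges: [-157.48, 157.48], [-44.54, 120.13], [17.64, 146.25], [-64.5, 244.5], [7.68, 150.69], [-147.95, 147.95]. Speed limits (degrees/s): [159.86, 159.86, 180, 180, 180, 180].

INTERFACE

Orientations are given as a 3x3 rotation matrix whose columns are the frame's x, y, z axes.
In Python, from cell import ctrl gives the robot as it stands.
- The arm moves only by the tool carry_out, never from a script. Its arguments are lists of equal length, an entry for each row: "linear": the shift along the tool's x, y, z in mm, a list of three; "delta_rot": the turn, a rotation vector about the tool's x, y, z in rad, a list of three; "fingers": the opening, from 0 (shut) to 1 (fully open). A call has 1 to 8 rows; each row shifts and turns the commanded pose from where the row before left it, along the tool's axes as they then stand; what a row does not reach is not made up. A row lasts 1/10 s, in which the tool goes at most 50 mm and 8.59 degrees, less where a joint would pass 70% of its speed; a pose out of reach is approached as far as the arm can. A call is refused whole if a number of a shift passes 50 or a number of a turn 0.15, either way. A call with a gripper value outside its range is refused whole. The fingers move at their own pace and stop on an object; "grip_force" is the grip in N (left out, the last holds). Time passes only in rows, so rows that do not move let the fingers close. It gives the time, the measured TCP pose, the force, the opening and the grip force at its end, in the units of the state.
- ctrl.read_state(): the state, without advancing time (a new reading comes with each control period).
- ctrl.grab_frame(name): name is "scene" or "top" or "wrist"; returns a dict with "frame" (480x640x3 uint8, red, green, blue), "K" (3x3 intrinsics, pixels), "world_to_cam" (4x4, takes a point from world to camera coordinates). Camera axes: x right, y down, z forward; pixel columns grow to the right and rows downward; lengths in m; the calibration is good to about 2 mm. A picture is of the moment at which its call begins. There is no depth.
- ctrl.sign_off(): hands the job in; it is judged then, once.
The state is a dict: "t": time; "qpos": joint angles; "qvel": joint speeds; "effort": joint torques, N m; "position": TCP position; "ee_rot": TCP orientation; "wrist_force": force on the tool from outside, world axes, zero at the start; "wrist_torque": the same for the moment, N m; "opening": finger opening in m; "grasp_force": force on a finger pad.
Only numpy, scipy, OpenCV 4.12 (cv2) and the standard library are available. Lean on these libraries where they do the work, as an engineer would, in place of code of your own. Each camera call takes 0.05 s, during which the arm holds its last target. There are 200 camera calls.

TASK

Check the sprung pull gauge: draw its locking bolt fully back, pull the slide out by its upright lip until its pointer is level with the marker on the scale, and hold it there for a full second. Then ease the slide gently all the way home, never letting it snap back, and push the bolt fully home into its keeper again. Do not shift the marker or disturb the other things on the ledge.

Things in the scene. Friction and masses are not known exactly. Their poses are not given: they have to be found in the camera images.
- gauge: Sprung pull gauge fixed to the ledge: plywood base board 10 mm thick, spanning x -150 to +98 and y -225 to +150 mm from the origin, which lies on the ledge surface; z up. It carries a spring barrel, a steel slide, a scale with marker and a locking bolt. Its +y is the direction in which the slide is pulled out, its +x that in which the bolt goes home.
- slide (a joint): Travel of the gauge's slide in m: 0 = fully home, grows as it is pulled out along the gauge's +y, end stop at 0.095. A spring draws it home (2.4 N at home, rising 0.8 N per cm). While the bolt is in the keeper the slide cannot be pulled out.
- lip_top (a point): Middle of the top edge of the slide's upright steel lip, the part to pull by: a plate 44 mm wide (gauge x) and 8 mm thick (gauge y), its top 85 mm and its foot 34 mm above the ledge, standing on the slide's block (44 x 40 mm). Home, it is at x 0, y -40 mm of the gauge. Axes as the gauge's.
- barrel_end (a point): Middle of the open end face of the gauge's spring barrel: 36 mm diameter, axis along the gauge's y at x 0, 30 mm above the ledge, at y -98 mm of the gauge. With the slide home, 54 mm of free space lies between this face and the back of the slide's lip, crossed only by a rod whose top is 34 mm above the ledge.
- pointer_tip (a point): Tip of the slide's thin steel pointer, 3 mm wide, 20 mm above the ledge, 48 mm to the gauge's +x of the lip's middle and level with it in y. Axes as the gauge's.
- marker_tip (a point): Tip of the marker: a steel saddle (16 x 18 mm, top 30 mm above the ledge) on the rail along the scale's +x edge, with a finger 3 mm wide pointing at the slide's pointer. It shows the length to pull to: level means both tips have the same y in the gauge's axes (their x differs by 4 mm). Axes as the gauge's. It can be knocked along its rail.
- bolt (a joint): Travel of the locking bolt in m: 0 = fully home in the keeper on the slide, grows as it is drawn back along the gauge's -x, end stop at 0.028; it is clear of the keeper beyond 0.018. Friction about 1.5 N; it stays where it is left.
- knob_top (a point): Middle of the top of the bolt's upright knob: steel cylinder 14 mm in diameter, top 85 mm above the ledge. The bolt's rod (top 30 mm above the ledge) runs along the gauge's x at y -40 mm, under staples 39 mm high; the keeper on the slide is 38 mm high and reaches to x -40 mm. Home, the knob is at x -88 mm of the gauge; drawn back, at x -116 mm.
- canister: Bystander: closed aluminium canister with a hinged lid, 94 mm diameter, 130 mm tall; origin under its centre.
- mortar: Bystander: white ceramic mortar, 108 mm across the rim, 75 mm tall; origin under its centre.
- spoon: Bystander: stainless steel spoon lying flat, 170 mm long; origin near the middle of its length, on the ledge.
- orange_box: Bystander: open orange plastic box, 85 x 150 mm, 35 mm tall; origin under its centre.
- jar_small: Bystander: small capped glass jar, 44 mm diameter, 75 mm tall, standing on a corner of the gauge's base board; origin under its centre.
- jar_large: Bystander: large capped glass jar, 72 mm diameter, 110 mm tall; origin under its centre.
- cup: Bystander: steel cup, 68 mm across the rim, 60 mm tall; origin under its centre.

How it is judged:
By the outcome, as a careful person would: the job done as asked, in the order asked, and still so for the second after the job is handed in, with the robot touching nothing.
It also fails if it takes over 54 s, if anything falls off the work surface, if the arm or the gripper's body presses on something with over 40 N, if the wrist force passes 120 N, or if a joint passes its speed limit or range.

## Working session

There is one attempt and no reset: what is moved stays moved. The work goes in short steps, Python scripts to look and compute and a tool call to move; the robot and the scene stay as the last step left them, time stands still between calls to the robot, and variables do not carry over. Pictures are saved under pics/ and viewed, at most 13 in all, crops included, and the job is handed in when it is done.

Besides the shell and the picture viewer there is one more tool, called after ">>>" by a JSON object that holds its "method" and its "body", one argument or row to a line. carry_out: Moves the arm, as the interface text tells. Its arguments: {"type":"object","properties":{"linear":{"type":"array","items":{"type":"array","items":{"type":"number"}}},"delta_rot":{"type":"array","items":{"type":"array","items":{"type":"number"}}},"fingers":{"type":"array","items":{"type":"number"}},"grip_force":{"type":"number"}},"required":["linear","delta_rot","fingers"]}

```bash
mkdir -p pics; cat > h.py <<'E'
import numpy as np, cv2
from cell import ctrl
def snap(cam,name):
    d=ctrl.grab_frame(cam); cv2.imwrite(f'pics/{name}.png',d['frame'][:,:,::-1]); np.savez(f'pics/{name}.npz',K=d['K'],T=d['world_to_cam']); return d
def ray(name,u,v,z):
    d=np.load(f'pics/{name}.npz');K,T=d['K'],d['T'];R,t=T[:3,:3],T[:3,3]
    c=-R.T@t; r=R.T@np.linalg.solve(K,[u,v,1]); return c+r*(z-c[2])/r[2]
def proj(name,p):
    d=np.load(f'pics/{name}.npz');K,T=d['K'],d['T'];q=K@(T[:3,:3]@np.array(p)+T[:3,3]);return q[:2]/q[2]
E
python3 - <<'E'
from h import *
snap('top','top0');snap('scene','sc0')
s=ctrl.read_state();print(s)
E
```

```text
{'t': 0.1, 'qpos': array([-7.71315098e+01,  1.24726817e+01,  9.25203137e+01,  1.79314476e-03,
        7.51338122e+01, -6.42741266e+00]), 'qvel': array([-0.10683546, -0.1258523 , -0.23835614,  0.0743337 , -0.03094548,
       -0.08433441]), 'effort': array([-1.64194924e-03, -3.98079836e+01, -3.04971564e+01, -2.34795252e-04,
        4.20667202e-03, -1.39359534e-05]), 'position': array([ 0.20641191, -0.58918132,  0.24708678]), 'ee_rot': array([[ 9.43827313e-01,  3.30438782e-01, -4.63423536e-04],
       [ 3.30438991e-01, -9.43824872e-01,  2.16435789e-03],
       [ 2.77797127e-04, -2.19591330e-03, -9.99997550e-01]]), 'wrist_force': array([-0.18544745, -0.1734013 , -0.42121086]), 'wrist_torque': array([ 0.0301362 , -0.01251205,  0.0315825 ]), 'grasp_force': 0.0, 'opening': 0.08534610248139603}
```

View pics/top0.png

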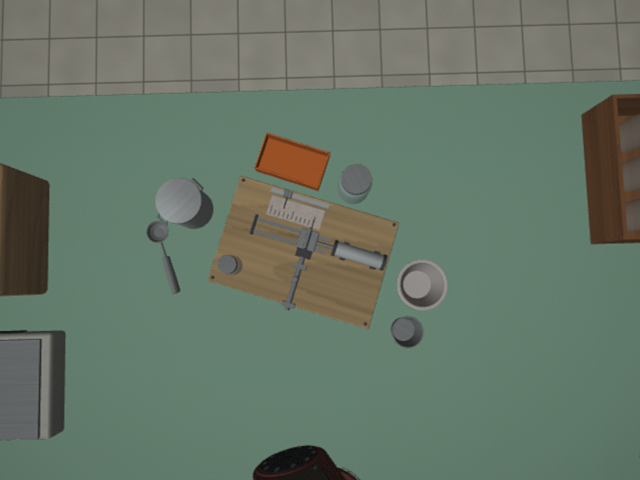

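View pics/sc0.png

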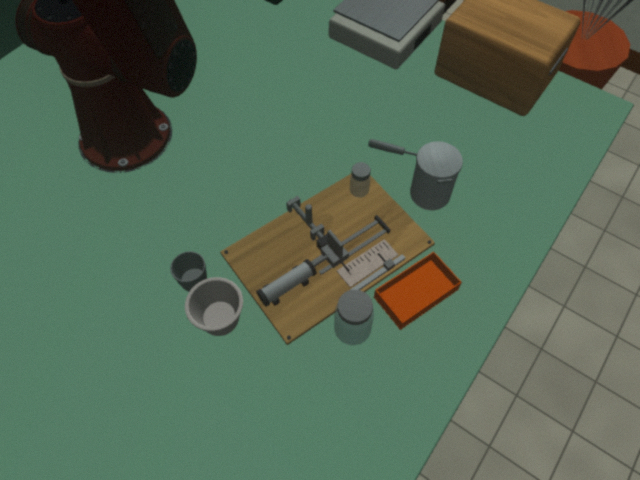

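The top view shows the board with corners at about (242,178), (398,222), (368,327) and (210,278). The pull direction is to the left, the scale is at the top, and the bolt knob is near (302,265). Next I'll enlarge this area.

```bash
python3 - <<'E'
from h import *
im=cv2.imread('pics/top0.png');cv2.imwrite('pics/c1.png',cv2.resize(cv2.convertScaleAbs(im[170:335,205:405],alpha=1.6),None,fx=3.6,fy=3.6,interpolation=cv2.INTER_CUBIC))
g=np.array([[98,150],[98,-225],[-150,-225],[-150,150]])/1000
px=[(242,178),(398,222),(368,327),(210,278)]
w=np.array([ray('top0',u,v,.01)[:2] for u,v in px]);print(w)
gc=g-g.mean(0);wc=w-w.mean(0)
U,S,Vt=np.linalg.svd(gc.T@wc);R=(U@Vt).T;t=w.mean(0)-R@g.mean(0)
print(R,t,np.degrees(np.arctan2(R[1,0],R[0,0])),(g@R.T+t-w)*1e3)
E
```

```text
[[ 0.74047421  0.16130184]
 [ 0.63068242 -0.18789652]
 [ 0.39915563 -0.11237697]
 [ 0.51632016  0.23574341]]
[[ 0.95059635  0.31042968]
 [-0.31042968  0.95059635]] [0.60801472 0.05176913] -18.085126816502783 [[ 7.26340915  2.63463199]
 [ 0.64406603 -4.64063114]
 [-3.5770338  -3.17362537]
 [-4.33044138  5.17962451]]
```

View pics/c1.png

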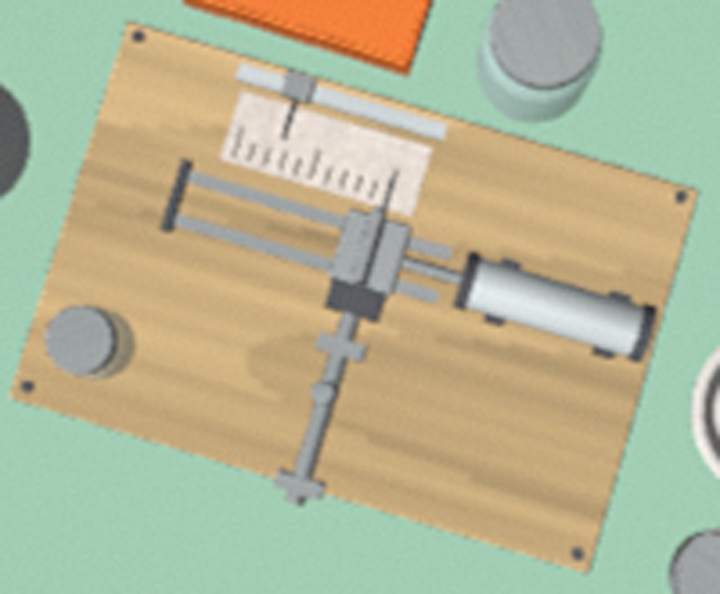

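The crop gives sharper corners: (128,22), (697,188), (588,572) and (12,398). The pointer tip is at (394,172), the marker tip at (284,137) and the knob top at (322,390).

```bash
cat >> h.py <<'E'
def fit(g,w):
    g=np.array(g);w=np.array(w);gc=g-g.mean(0);wc=w-w.mean(0)
    U,S,Vt=np.linalg.svd(gc.T@wc);R=(U@Vt).T;t=w.mean(0)-R@g.mean(0)
    return R,t,(g@R.T+t-w)*1e3
def moveto(R,t,gx,gy,z,yaw):
    """shift in tool axes (mm) & tool-z turn (deg) to reach gauge point, tool y at gauge yaw"""
    s=ctrl.read_state();p=np.r_[R@[gx,gy]+t,z];E=s['ee_rot']
    want=np.arctan2(R[1,0],R[0,0])+np.radians(yaw);cur=np.arctan2(E[1,1],E[0,1])
    d=np.degrees((want-cur+np.pi)%(2*np.pi)-np.pi)
    return (E.T@(p-s['position'])*1e3).round(1),-d
E
python3 - <<'E'
from h import *
c=lambda X,Y:((X+.5)/3.6-.5+205,(Y+.5)/3.6-.5+170)
g=np.array([[98,150],[98,-225],[-150,-225],[-150,150]])/1000
w=[ray('top0',*c(*p),.01)[:2] for p in [(128,22),(697,188),(588,572),(12,398)]]
R,t,r=fit(g,w);print(np.degrees(np.arctan2(R[1,0],R[0,0])),t,r)
for n,p,z in [('ptr',(394,172),.02),('mk',(284,137),.02),('knob',(322,390),.085)]: print(n,R.T@(ray('top0',*c(*p),z)[:2]-t)*1e3)
np.savez('g.npz',R=R,t=t)
print(moveto(R,t,-.02,-.06,.25,0)); 
d=ctrl.read_state();E=d['ee_rot'];W=snap('wrist','w0');T=W['world_to_cam'];c0=-T[:3,:3].T@T[:3,3]
print('cam in tool',E.T@(c0-d['position'])*1e3,(T[:3,:3]@E).round(2))
E
```

```text
-18.01019467708803 [0.60735197 0.05386337] [[ 1.16834427e+00  8.88882930e-01]
 [ 1.82004920e-03 -1.94187805e+00]
 [-6.87404842e-01 -1.53493233e+00]
 [-4.82759479e-01  2.58792745e+00]]
ptr [ 52.14090374 -39.39807185]
mk [53.76472983 32.26396583]
knob [-89.11724263 -38.70683092]
(array([ 538.6, -438.8,   -1.8]), np.float64(-52.69434700018976))
cam in tool [  77.32754455    1.47734236 -124.21486021] [[ 0.    1.   -0.  ]
 [-0.95  0.   -0.3 ]
 [-0.3   0.    0.95]]
```

>>> {"method": "carry_out", "body": {
  "linear": [
    [38.5, -31.3, 0],
    [38.5, -31.3, 0],
    [38.5, -31.3, 0],
    [38.5, -31.3, 0],
    [38.5, -31.3, 0],
    [38.5, -31.3, 0],
    [38.5, -31.3, 0],
    [38.5, -31.3, 0]
  ],
  "delta_rot": [
    [0, 0, 0],
    [0, 0, 0],
    [0, 0, 0],
    [0, 0, 0],
    [0, 0, 0],
    [0, 0, 0],
    [0, 0, 0],
    [0, 0, 0]
  ],
  "fingers": [1, 1, 1, 1, 1, 1, 1, 1]
}}

```text
t: 0.95
position: [0.415, -0.2498, 0.2482]
ee_rot: [[0.944, 0.33, 0.0], [0.33, -0.944, -0.0], [0.0, 0.0, -1.0]]
wrist_force: [0.0, -0.7, -0.4]
opening: 0.0851
grasp_force: 0.0
```

>>> {"method": "carry_out", "body": {
  "linear": [
    [38.5, -31.3, 0],
    [38.5, -31.3, 0],
    [38.5, -31.3, 0],
    [38.5, -31.3, 0],
    [38.5, -31.3, 0],
    [38.5, -31.3, 0],
    [0, 0, 0],
    [0, 0, 0]
  ],
  "delta_rot": [
    [0, 0, 0],
    [0, 0, 0],
    [0, 0, 0],
    [0, 0, 0],
    [0, 0, 0],
    [0, 0, 0],
    [0, 0, -0.14],
    [0, 0, -0.14]
  ],
  "fingers": [1, 1, 1, 1, 1, 1, 1, 1]
}}

```text
t: 1.75
position: [0.5707, 0.0038, 0.2476]
ee_rot: [[0.81, 0.586, -0.001], [0.586, -0.81, 0.0], [-0.001, -0.001, -1.0]]
wrist_force: [-1.0, -0.4, -0.1]
opening: 0.0854
grasp_force: 0.0
```

>>> {"method": "carry_out", "body": {
  "linear": [
    [0, 0, 0],
    [0, 0, 0],
    [0, 0, 0],
    [0, 0, 0],
    [0, 0, 0],
    [0, 0, 0]
  ],
  "delta_rot": [
    [0, 0, -0.14],
    [0, 0, -0.14],
    [0, 0, -0.14],
    [0, 0, -0.14],
    [0, 0, -0.08],
    [0, 0, 0]
  ],
  "fingers": [0.5, 0.5, 0.5, 0.5, 0.5, 0.5]
}}

```text
t: 2.35
position: [0.5702, 0.0019, 0.2479]
ee_rot: [[0.309, 0.951, -0.001], [0.951, -0.309, 0.0], [-0.0, -0.001, -1.0]]
wrist_force: [-0.1, 0.4, -0.9]
opening: 0.0426
grasp_force: 0.0
```

```bash
python3 - <<'E'
from h import *
g=np.load('g.npz');s=ctrl.read_state();print(s['position'],s['ee_rot'].round(3),s['opening'],s['wrist_force'])
snap('wrist','w1')
im=cv2.imread('pics/w1.png');cv2.imwrite('pics/w1v.png',cv2.resize(cv2.convertScaleAbs(im,alpha=1.5),(800,600)))
E
```

```text
[0.57017292 0.00185646 0.24786323] [[ 0.309  0.951 -0.001]
 [ 0.951 -0.309  0.   ]
 [-0.    -0.001 -1.   ]] 0.04257764094552777 [-0.12166375  0.44698243 -0.93685787]
```

View pics/w1v.png

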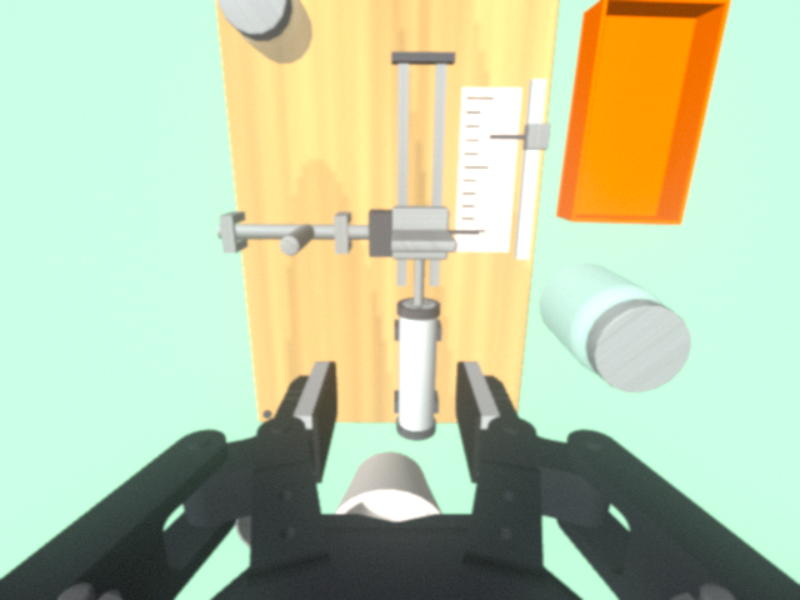

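The wrist view (800x600) shows the pointer tip at (484,232), the marker tip at (490,136), the knob top around (291,244) and the lip top edge at about (390–456,241).

```bash
python3 - <<'E'
from h import *
g=np.load('g.npz');R,t=g['R'],g['t']
for n,p,z in [('ptr',(484,232),.02),('mk',(490,136),.02),('knob',(291,244),.085),('lipL',(390,241),.085),('lipR',(456,241),.085),('cornBR',(520,424),.01),('cornBL',(257,423),.01),('barrel end top',(418,300),.048),('home rail end',(423,52),.03)]: print(n,(R.T@(ray('w1',p[0]*.8,p[1]*.8,z)[:2]-t)*1e3).round(1))
for n,x,y,z in [('knob',-.088,-.04,.085),('kbase',-.088,-.04,.03),('lip',0,-.04,.085),('ptr',.048,-.04,.02)]: print(n,proj('w1',np.r_[R@[x,y]+t,z])/.8)
im=cv2.imread('pics/w1.png');a=cv2.convertScaleAbs(im,alpha=1.5)
x=cv2.resize(a[95:215,160:420],None,fx=3,fy=3,interpolation=cv2.INTER_CUBIC);cv2.imwrite('pics/w1c.png',x)
E
```

```text
ptr [ 53.3 -40.1]
mk [53.4 32.5]
knob [-87.  -37.9]
lipL [-21.5 -35.9]
lipR [ 22.1 -35.9]
cornBR [ 100.9 -224.7]
cornBL [-149.7 -223.7]
barrel end top [ -0.4 -88.6]
home rail end [ 1.2 86.8]
knob [289.6659468  247.10023477]
kbase [305.89819439 233.80978222]
lip [422.41765378 247.1840981 ]
ptr [477.36481331 231.92994282]
```

View pics/w1c.png

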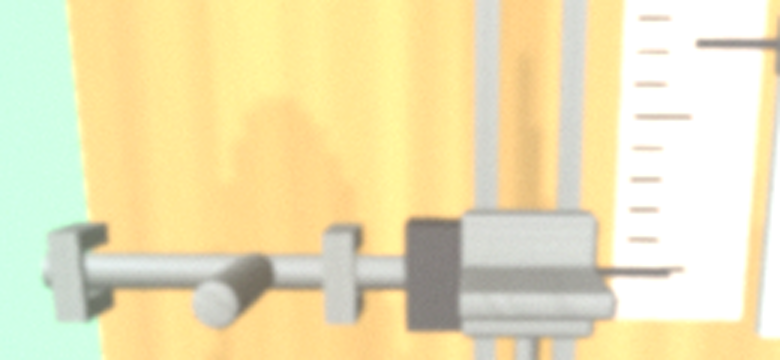

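The close-up has the knob top at (216,304), matching the predicted position. The pointer tip is at about (668,274) with a darker shadow beside it, and the marker tip is at (697,43). The pull works out at about 72–73 mm. Next I'll go to the knob.

```bash
python3 - <<'E'
from h import *
g=np.load('g.npz');print(moveto(g['R'],g['t'],-.088,-.04,.065,0))
E
```

```text
(array([ 20.9, -68.6, 182.9]), np.float64(-0.07748130061135616))
```

>>> {"method": "carry_out", "body": {
  "linear": [
    [10.5, -34, 0],
    [10, -34.5, 10],
    [0, 0, 40],
    [0, 0, 40],
    [0, 0, 40],
    [0, 0, 30],
    [0, 0, 13],
    [0, 0, 10]
  ],
  "delta_rot": [
    [0, 0, 0],
    [0, 0, 0],
    [0, 0, 0],
    [0, 0, 0],
    [0, 0, 0],
    [0, 0, 0],
    [0, 0, 0],
    [0, 0, 0]
  ],
  "fingers": [0.5, 0.5, 0.5, 0.5, 0.5, 0.5, 0.5, 0.5],
  "grip_force": 20
}}

```text
t: 3.2
position: [0.5113, 0.0425, 0.0643]
ee_rot: [[0.31, 0.951, -0.001], [0.951, -0.31, 0.0], [-0.0, -0.001, -1.0]]
wrist_force: [-0.1, -0.0, -0.2]
opening: 0.0431
grasp_force: 0.0
```

>>> {"method": "carry_out", "body": {
  "linear": [
    [0, 0, 0],
    [0, 0, 0],
    [0, 0, 0],
    [0, 0, 0],
    [0, 0, 0],
    [0, 0, 0]
  ],
  "delta_rot": [
    [0, 0, 0],
    [0, 0, 0],
    [0, 0, 0],
    [0, 0, 0],
    [0, 0, 0],
    [0, 0, 0]
  ],
  "fingers": [0.1, 0.1, 0.1, 0.1, 0.1, 0.1]
}}

```text
t: 3.8
position: [0.5105, 0.0431, 0.0663]
ee_rot: [[0.309, 0.951, -0.003], [0.951, -0.309, 0.001], [0.0, -0.003, -1.0]]
wrist_force: [-4.6, 1.8, 2.2]
opening: 0.0132
grasp_force: 20.5
```

```bash
python3 - <<'E'
from h import *
g=np.load('g.npz');s=ctrl.read_state();print((g['R'].T@(s['position'][:2]-g['t'])*1e3).round(1),s['position'][2],s['wrist_force'],s['opening'],s['grasp_force'])
E
```

```text
[-88.8 -40.2] 0.06633121514828938 [-4.57774574  1.76138045  2.17969596] 0.01319379706087485 20.465114414691925
```

>>> {"method": "carry_out", "body": {
  "linear": [
    [0, -3, 0],
    [0, -5, 0],
    [0, -5, 0],
    [0, -5, 0],
    [0, -5, 0],
    [0, -3, 0],
    [0, -2, 0],
    [0, 0, 0]
  ],
  "delta_rot": [
    [0, 0, 0],
    [0, 0, 0],
    [0, 0, 0],
    [0, 0, 0],
    [0, 0, 0],
    [0, 0, 0],
    [0, 0, 0],
    [0, 0, 0]
  ],
  "fingers": [0.1, 0.1, 0.1, 0.1, 0.1, 0.1, 0.1, 0.1]
}}

```text
t: 4.6
position: [0.4855, 0.0513, 0.0662]
ee_rot: [[0.309, 0.951, 0.001], [0.951, -0.309, 0.0], [0.001, 0.001, -1.0]]
wrist_force: [-0.3, 0.7, 6.5]
opening: 0.0131
grasp_force: 20.9
```

```bash
python3 - <<'E'
from h import *
g=np.load('g.npz');s=ctrl.read_state();print((g['R'].T@(s['position'][:2]-g['t'])*1e3).round(1),s['position'][2],g['R'].T@s['wrist_force'][:2],s['opening'],s['grasp_force'])
E
```

```text
[-115.1  -40.1] 0.0661660245732084 [-0.49868277  0.59351736] 0.013093151265364793 20.855836272239685
```

>>> {"method": "carry_out", "body": {
  "linear": [
    [0, -1, 0],
    [0, -1, 0],
    [0, -1, 0],
    [0, 0, 0]
  ],
  "delta_rot": [
    [0, 0, 0],
    [0, 0, 0],
    [0, 0, 0],
    [0, 0, 0]
  ],
  "fingers": [0.1, 0.1, 0.1, 0.1]
}}

```text
t: 5.0
position: [0.4837, 0.0519, 0.0662]
ee_rot: [[0.309, 0.951, 0.003], [0.951, -0.309, -0.0], [0.001, 0.003, -1.0]]
wrist_force: [2.1, -0.7, 5.1]
opening: 0.0134
grasp_force: 20.8
```

```bash
python3 - <<'E'
from h import *
g=np.load('g.npz');s=ctrl.read_state();print((g['R'].T@(s['position'][:2]-g['t'])*1e3).round(1),s['position'][2],g['R'].T@s['wrist_force'][:2],s['opening'],s['grasp_force'])
E
```

```text
[-117.   -40.1] 0.06618854445328028 [2.24381229 0.0042101 ] 0.013371235365737151 20.836483240127563
```

>>> {"method": "carry_out", "body": {
  "linear": [
    [0, -1, 0],
    [0, -1, 0],
    [0, 0, 0]
  ],
  "delta_rot": [
    [0, 0, 0],
    [0, 0, 0],
    [0, 0, 0]
  ],
  "fingers": [0.1, 0.1, 0.1]
}}

```text
t: 5.3
position: [0.4836, 0.0519, 0.0662]
ee_rot: [[0.309, 0.951, 0.008], [0.951, -0.309, -0.001], [0.001, 0.008, -1.0]]
wrist_force: [8.1, -2.0, -0.4]
opening: 0.0133
grasp_force: 20.9
```

>>> {"method": "carry_out", "body": {
  "linear": [
    [0, 2.5, 0],
    [0, 0, 0],
    [0, 0, 0],
    [0, 0, -35],
    [0, 0, -45]
  ],
  "delta_rot": [
    [0, 0, 0],
    [0, 0, 0],
    [0, 0, 0],
    [0, 0, 0],
    [0, 0, 0]
  ],
  "fingers": [0.1, 0.45, 0.45, 0.45, 0.45]
}}

```text
t: 5.8
position: [0.4779, 0.0521, 0.1417]
ee_rot: [[0.309, 0.951, -0.012], [0.951, -0.309, 0.0], [-0.003, -0.011, -1.0]]
wrist_force: [1.2, -0.4, -0.2]
opening: 0.0386
grasp_force: 0.0
```

>>> {"method": "carry_out", "body": {
  "linear": [
    [0, 0, 0],
    [0, 0, 0],
    [0, 0, 0],
    [0, 0, 0],
    [0, 0, 0],
    [0, 0, 0],
    [0, 0, 0],
    [0, 0, 0]
  ],
  "delta_rot": [
    [0, 0, 0.145],
    [0, 0, 0.145],
    [0, 0, 0.145],
    [0, 0, 0.145],
    [0, 0, 0.145],
    [0, 0, 0.145],
    [0, 0, 0.145],
    [0, 0, 0.145]
  ],
  "fingers": [0.45, 0.45, 0.45, 0.45, 0.45, 0.45, 0.45, 0.45]
}}

```text
t: 6.6
position: [0.4806, 0.0521, 0.1436]
ee_rot: [[0.996, 0.091, -0.005], [0.091, -0.996, 0.0], [-0.005, -0.001, -1.0]]
wrist_force: [-0.6, 1.0, 0.4]
opening: 0.0386
grasp_force: 0.0
```

>>> {"method": "carry_out", "body": {
  "linear": [
    [0, 0, 0],
    [0, 0, 0],
    [0, 0, 0],
    [0, 0, 0]
  ],
  "delta_rot": [
    [0, 0, 0.145],
    [0, 0, 0.145],
    [0, 0, 0.121],
    [0, 0, 0]
  ],
  "fingers": [0.45, 0.45, 0.45, 0.45]
}}

```text
t: 7.0
position: [0.4808, 0.052, 0.1438]
ee_rot: [[0.951, -0.309, -0.004], [-0.309, -0.951, 0.0], [-0.004, 0.001, -1.0]]
wrist_force: [0.2, -0.1, -0.4]
opening: 0.0387
grasp_force: 0.0
```

```bash
python3 - <<'E'
from h import *
g=np.load('g.npz');s=ctrl.read_state();R,t=g['R'],g['t'];print((R.T@(s['position'][:2]-t)*1e3).round(1),s['position'][2],s['opening'],moveto(R,t,0,-.04,.066,-90))
snap('wrist','w2')
for n,p in [('knob',[-.116,-.04,.085]),('lip',[0,-.04,.085]),('ptr',[.048,-.04,.02]),('mk',[.052,.032,.02])]: print(n,proj('w2',np.r_[R@p[:2]+t,p[2]]))
im=cv2.imread('pics/w2.png');cv2.imwrite('pics/w2v.png',cv2.convertScaleAbs(im,alpha=1.3))
E
```

```text
[-119.8  -40.9] 0.14377565062297865 0.03868121455156792 (array([120.1,  -0.9,  77.3]), np.float64(0.031185115200684746))
knob [313.64307798 267.0924285 ]
lip [313.24695158  33.75520214]
ptr [313.99484153 -29.32483704]
mk [192.63404024 -37.53697389]
```

View pics/w2v.png

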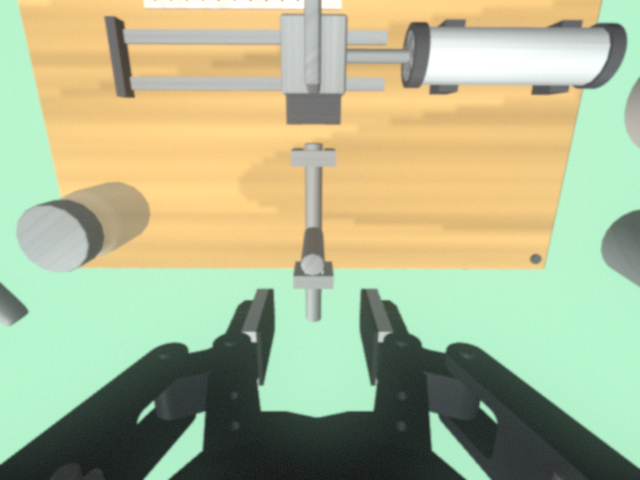

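The picture shows the bolt drawn back: knob at (313,264), clear of the keeper at (313,110), with the lip on column 313. The jaws are lined up, so next is the lip.

>>> {"method": "carry_out", "body": {
  "linear": [
    [40, 0, 0],
    [40, 0, 0],
    [40, -0.5, 0],
    [0, 0, 25],
    [0, 0, 25],
    [0, 0, 17],
    [0, 0, 10],
    [0, 0, 0]
  ],
  "delta_rot": [
    [0, 0, 0],
    [0, 0, 0],
    [0, 0, 0],
    [0, 0, 0],
    [0, 0, 0],
    [0, 0, 0],
    [0, 0, 0],
    [0, 0, 0]
  ],
  "fingers": [0.45, 0.45, 0.45, 0.45, 0.45, 0.45, 0.45, 0.45],
  "grip_force": 30
}}

```text
t: 7.85
position: [0.5948, 0.0155, 0.066]
ee_rot: [[0.951, -0.308, -0.005], [-0.308, -0.951, 0.0], [-0.005, 0.001, -1.0]]
wrist_force: [-1.2, 0.6, 0.1]
opening: 0.0383
grasp_force: 0.0
```

>>> {"method": "carry_out", "body": {
  "linear": [
    [0, 0, 0],
    [0, 0, 0],
    [0, 0, 0],
    [0, 0, 0],
    [0, 0, 0],
    [0, 0, 0]
  ],
  "delta_rot": [
    [0, 0, 0],
    [0, 0, 0],
    [0, 0, 0],
    [0, 0, 0],
    [0, 0, 0],
    [0, 0, 0]
  ],
  "fingers": [0, 0, 0, 0, 0, 0]
}}

```text
t: 8.45
position: [0.5982, 0.0158, 0.0698]
ee_rot: [[0.951, -0.309, 0.003], [-0.309, -0.951, 0.001], [0.002, -0.002, -1.0]]
wrist_force: [1.0, 4.0, 5.6]
opening: 0.0075
grasp_force: 34.7
```

```bash
python3 - <<'E'
from h import *
g=np.load('g.npz');s=ctrl.read_state();R,t=g['R'],g['t'];print((R.T@(s['position'][:2]-t)*1e3).round(1),s['position'][2],s['opening'],s['grasp_force'],R.T@s['wrist_force'][:2])
snap('wrist','w3')
for n,p in [('lip',[0,-.04,.085]),('ptr',[.048,-.04,.02]),('mk',[.052,.032,.02])]: print(n,proj('w3',np.r_[R@p[:2]+t,p[2]]))
im=cv2.imread('pics/w3.png');cv2.imwrite('pics/w3v.png',cv2.convertScaleAbs(im,alpha=1.3))
E
```

```text
[  3.1 -39.1] 0.06977540418146311 0.007470633685042109 34.71720993518829 [-0.30249002  4.12382078]
lip [317.02137437 361.09326514]
ptr [317.17866005 198.25225689]
mk [173.04727471 190.22337942]
```

View pics/w3v.png

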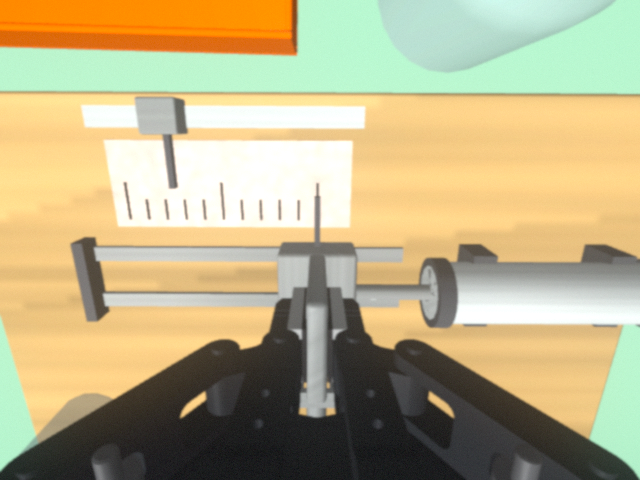

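The view shows the pointer tip at (317,196) and the marker tip at (173,187), with the lip gripped. The travel needed is 72 mm, so I'll pull along tool -y.

>>> {"method": "carry_out", "body": {
  "linear": [
    [0, -3, 0],
    [0, -5, 0],
    [0, -6, 0],
    [0, -6, 0],
    [0, -6, 0],
    [0, -6, 0],
    [0, -6, 0],
    [0, -6, 0]
  ],
  "delta_rot": [
    [0, 0, 0],
    [0, 0, 0],
    [0, 0, 0],
    [0, 0, 0],
    [0, 0, 0],
    [0, 0, 0],
    [0, 0, 0],
    [0, 0, 0]
  ],
  "fingers": [0, 0, 0, 0, 0, 0, 0, 0]
}}

```text
t: 9.3
position: [0.6109, 0.0545, 0.0698]
ee_rot: [[0.951, -0.309, 0.0], [-0.309, -0.951, -0.005], [0.002, 0.005, -1.0]]
wrist_force: [-3.8, -5.6, 8.9]
opening: 0.0075
grasp_force: 35.1
```

>>> {"method": "carry_out", "body": {
  "linear": [
    [0, -6, 0],
    [0, -6, 0],
    [0, -5, 0],
    [0, -4, 0],
    [0, -3, 0],
    [0, 0, 0],
    [0, 0, 0]
  ],
  "delta_rot": [
    [0, 0, 0],
    [0, 0, 0],
    [0, 0, 0],
    [0, 0, 0],
    [0, 0, 0],
    [0, 0, 0],
    [0, 0, 0]
  ],
  "fingers": [0, 0, 0, 0, 0, 0, 0]
}}

```text
t: 10.0
position: [0.6183, 0.0767, 0.0697]
ee_rot: [[0.951, -0.308, -0.0], [-0.308, -0.951, -0.005], [0.002, 0.005, -1.0]]
wrist_force: [-3.0, -7.2, 8.1]
opening: 0.0078
grasp_force: 35.1
```

```bash
python3 - <<'E'
from h import *
g=np.load('g.npz');s=ctrl.read_state();R,t=g['R'],g['t'];print((R.T@(s['position'][:2]-t)*1e3).round(1),s['position'][2],s['opening'],s['grasp_force'],R.T@s['wrist_force'][:2])
snap('wrist','w4')
for n,p in [('ptr',[.048,.031,.02]),('mk',[.052,.032,.02])]: print(n,proj('w4',np.r_[R@p[:2]+t,p[2]]))
im=cv2.imread('pics/w4.png');cv2.imwrite('pics/w4v.png',cv2.resize(cv2.convertScaleAbs(im[85:265,220:420],alpha=1.3),None,fx=3,fy=3,interpolation=cv2.INTER_CUBIC))
E
```

```text
[ 3.3 25.2] 0.06974564363360526 0.0078065787357742104 35.085774064064026 [-0.62200585 -7.82498617]
ptr [303.10322705 198.70904128]
mk [301.0178102  190.78704016]
```

View pics/w4v.png

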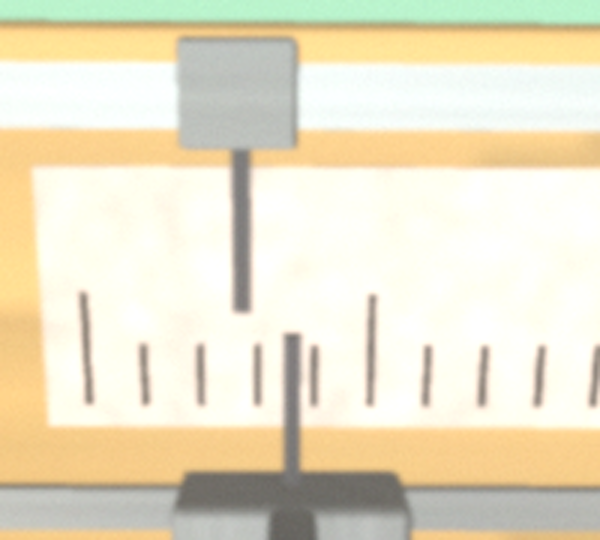

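The pointer is at crop (292,335) and the marker at (242,312). That leaves about 8.2 mm to go.

>>> {"method": "carry_out", "body": {
  "linear": [
    [0, -3, 0],
    [0, -3, 0],
    [0, -1.7, 0],
    [0, 0, 0],
    [0, 0, 0]
  ],
  "delta_rot": [
    [0, 0, 0],
    [0, 0, 0],
    [0, 0, 0],
    [0, 0, 0],
    [0, 0, 0]
  ],
  "fingers": [0, 0, 0, 0, 0]
}}

```text
t: 10.55
position: [0.6206, 0.0838, 0.0698]
ee_rot: [[0.951, -0.308, -0.0], [-0.308, -0.951, -0.006], [0.001, 0.006, -1.0]]
wrist_force: [-2.7, -7.3, 8.5]
opening: 0.0075
grasp_force: 35.1
```

```bash
python3 - <<'E'
from h import *
g=np.load('g.npz');s=ctrl.read_state();R,t=g['R'],g['t'];print((R.T@(s['position'][:2]-t)*1e3).round(1),s['position'][2],R.T@s['wrist_force'][:2])
snap('wrist','w5')
im=cv2.imread('pics/w5.png')
gr=cv2.cvtColor(im,cv2.COLOR_BGR2GRAY).astype(float)
for v in (170,175,180,185,200,205,210,215,225,235):
    w=np.clip(110-gr[v,300:335],0,None); print(v,(w*np.arange(300,335)).sum()/max(w.sum(),1e-9),w.max())
for y in (.030,.032,.034): print([proj('w5',np.r_[R@[x,y]+t,.02])[0].round(1) for x in (.048,.052)])
cv2.imwrite('pics/w5v.png',cv2.resize(cv2.convertScaleAbs(im[85:265,220:420],alpha=1.3),None,fx=3,fy=3,interpolation=cv2.INTER_CUBIC))
E
```

```text
[ 3.4 32.6] 0.06977397196971583 [-0.28626298 -7.78516633]
170 315.0 13.0
175 315.0967741935484 12.0
180 315.0740740740741 11.0
185 315.06451612903226 13.0
200 317.25714285714287 13.0
205 317.4871794871795 13.0
210 317.51063829787233 13.0
215 317.25581395348837 14.0
225 317.05555555555554 14.0
235 316.7142857142857 19.0
[np.float64(319.8), np.float64(319.8)]
[np.float64(315.8), np.float64(315.8)]
[np.float64(311.8), np.float64(311.8)]
```

View pics/w5v.png

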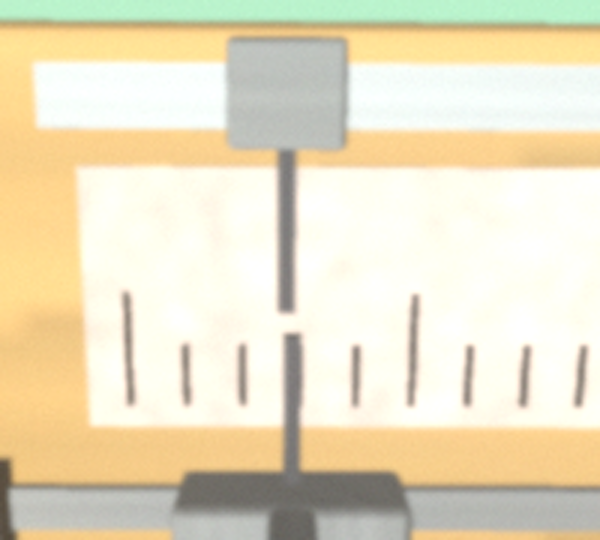

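The marker is at 315.1 px and the pointer at 317.3 px, so 1.1 mm remains. I'll nudge it and then hold.

>>> {"method": "carry_out", "body": {
  "linear": [
    [0, -0.6, 0],
    [0, -0.5, 0],
    [0, 0, 0],
    [0, 0, 0]
  ],
  "delta_rot": [
    [0, 0, 0],
    [0, 0, 0],
    [0, 0, 0],
    [0, 0, 0]
  ],
  "fingers": [0, 0, 0, 0]
}}

```text
t: 11.0
position: [0.6209, 0.0847, 0.0697]
ee_rot: [[0.951, -0.309, -0.0], [-0.309, -0.951, -0.006], [0.001, 0.006, -1.0]]
wrist_force: [-3.2, -8.3, 8.3]
opening: 0.0077
grasp_force: 35.1
```

```bash
cat > chk.py <<'E'
from h import *
g=np.load('g.npz');s=ctrl.read_state();R,t=g['R'],g['t'];print((R.T@(s['position'][:2]-t)*1e3).round(2),s['position'][2],R.T@s['wrist_force'][:2])
gr=cv2.cvtColor(snap('wrist','w6')['frame'],cv2.COLOR_RGB2GRAY).astype(float)
for v in (175,180,185,200,205,210):
    w=np.clip(110-gr[v,300:335],0,None); print(v,(w*np.arange(300,335)).sum()/max(w.sum(),1e-9))
E
python3 chk.py
```

```text
[ 3.36 33.48] 0.06974138937127976 [-0.42737662 -8.88335383]
175 316.93939393939394
180 316.8787878787879
185 316.93939393939394
200 317.5208333333333
205 318.88775510204084
210 318.741935483871
```

Level to within 0.3 mm. I'll hold for 1.6 s.

>>> {"method": "carry_out", "body": {
  "linear": [
    [0, -0.2, 0],
    [0, 0, 0],
    [0, 0, 0],
    [0, 0, 0],
    [0, 0, 0],
    [0, 0, 0],
    [0, 0, 0],
    [0, 0, 0]
  ],
  "delta_rot": [
    [0, 0, 0],
    [0, 0, 0],
    [0, 0, 0],
    [0, 0, 0],
    [0, 0, 0],
    [0, 0, 0],
    [0, 0, 0],
    [0, 0, 0]
  ],
  "fingers": [0, 0, 0, 0, 0, 0, 0, 0]
}}

```text
t: 11.85
position: [0.6209, 0.0848, 0.0697]
ee_rot: [[0.951, -0.309, -0.001], [-0.309, -0.951, -0.006], [0.001, 0.006, -1.0]]
wrist_force: [-2.8, -7.3, 8.4]
opening: 0.0077
grasp_force: 35.1
```

>>> {"method": "carry_out", "body": {
  "linear": [
    [0, 0, 0],
    [0, 0, 0],
    [0, 0, 0],
    [0, 0, 0],
    [0, 0, 0],
    [0, 0, 0],
    [0, 0, 0],
    [0, 0, 0]
  ],
  "delta_rot": [
    [0, 0, 0],
    [0, 0, 0],
    [0, 0, 0],
    [0, 0, 0],
    [0, 0, 0],
    [0, 0, 0],
    [0, 0, 0],
    [0, 0, 0]
  ],
  "fingers": [0, 0, 0, 0, 0, 0, 0, 0]
}}

```text
t: 12.65
position: [0.6209, 0.0848, 0.0698]
ee_rot: [[0.951, -0.309, -0.001], [-0.309, -0.951, -0.006], [0.001, 0.006, -1.0]]
wrist_force: [-3.2, -7.8, 8.9]
opening: 0.0078
grasp_force: 35.1
```

```bash
python3 chk.py
```

```text
[ 3.37 33.61] 0.06976226940033026 [-0.66439013 -8.3880948 ]
175 317.06451612903226
180 317.0
185 317.0
200 317.4634146341463
205 319.0373831775701
210 318.735632183908
```

It held level. Now I'll ease it home at about 40 mm/s, slowing at the end.

>>> {"method": "carry_out", "body": {
  "linear": [
    [0, 2, 0],
    [0, 3, 0],
    [0, 4, 0],
    [0, 4, 0],
    [0, 4, 0],
    [0, 4, 0],
    [0, 4, 0],
    [0, 4, 0]
  ],
  "delta_rot": [
    [0, 0, 0],
    [0, 0, 0],
    [0, 0, 0],
    [0, 0, 0],
    [0, 0, 0],
    [0, 0, 0],
    [0, 0, 0],
    [0, 0, 0]
  ],
  "fingers": [0, 0, 0, 0, 0, 0, 0, 0]
}}

```text
t: 13.5
position: [0.6121, 0.0581, 0.0698]
ee_rot: [[0.951, -0.309, 0.0], [-0.309, -0.951, -0.004], [0.002, 0.004, -1.0]]
wrist_force: [-2.8, -4.5, 9.0]
opening: 0.0075
grasp_force: 35.0
```

>>> {"method": "carry_out", "body": {
  "linear": [
    [0, 4, 0],
    [0, 4, 0],
    [0, 4, 0],
    [0, 4, 0],
    [0, 4, 0],
    [0, 4, 0],
    [0, 4, 0],
    [0, 3, 0]
  ],
  "delta_rot": [
    [0, 0, 0],
    [0, 0, 0],
    [0, 0, 0],
    [0, 0, 0],
    [0, 0, 0],
    [0, 0, 0],
    [0, 0, 0],
    [0, 0, 0]
  ],
  "fingers": [0, 0, 0, 0, 0, 0, 0, 0]
}}

```text
t: 14.3
position: [0.6027, 0.0293, 0.0698]
ee_rot: [[0.951, -0.309, 0.001], [-0.309, -0.951, -0.003], [0.002, 0.003, -1.0]]
wrist_force: [-1.9, -2.6, 7.7]
opening: 0.0075
grasp_force: 35.0
```

>>> {"method": "carry_out", "body": {
  "linear": [
    [0, 2, 0],
    [0, 2, 0],
    [0, 2, 0],
    [0, 2, 0],
    [0, 1.5, 0],
    [0, 1, 0],
    [0, 0, 0]
  ],
  "delta_rot": [
    [0, 0, 0],
    [0, 0, 0],
    [0, 0, 0],
    [0, 0, 0],
    [0, 0, 0],
    [0, 0, 0],
    [0, 0, 0]
  ],
  "fingers": [0, 0, 0, 0, 0, 0, 0]
}}

```text
t: 15.0
position: [0.5994, 0.0196, 0.0697]
ee_rot: [[0.951, -0.309, 0.001], [-0.309, -0.951, -0.003], [0.002, 0.003, -1.0]]
wrist_force: [-2.1, -2.8, 8.3]
opening: 0.0075
grasp_force: 35.0
```

```bash
python3 chk.py|head -1
```

```text
[  3.06 -35.07] 0.06972504095769179 [-1.15119333 -3.3194669 ]
```

>>> {"method": "carry_out", "body": {
  "linear": [
    [0, 1, 0],
    [0, 1, 0],
    [0, 1, 0],
    [0, 1, 0],
    [0, 1, 0],
    [0, 1, 0],
    [0, 0.7, 0],
    [0, 0, 0]
  ],
  "delta_rot": [
    [0, 0, 0],
    [0, 0, 0],
    [0, 0, 0],
    [0, 0, 0],
    [0, 0, 0],
    [0, 0, 0],
    [0, 0, 0],
    [0, 0, 0]
  ],
  "fingers": [0, 0, 0, 0, 0, 0, 0, 0]
}}

```text
t: 15.85
position: [0.5982, 0.0157, 0.0698]
ee_rot: [[0.951, -0.31, 0.003], [-0.31, -0.951, 0.001], [0.002, -0.002, -1.0]]
wrist_force: [0.8, 6.3, 5.8]
opening: 0.0078
grasp_force: 34.7
```

```bash
python3 chk.py|head -1
```

```text
[  3.07 -39.1 ] 0.06978008150642391 [-1.17487763  6.22836453]
```

Home: it's at y -39.1 as before, and the stop pushes back with 6 N. I'll release and return to the knob.

>>> {"method": "carry_out", "body": {
  "linear": [
    [0, -0.5, 0],
    [0, 0, 0],
    [0, 0, 0],
    [0, 0, -35],
    [0, 0, -40],
    [-40, 0, 0],
    [-40, 0, 0],
    [-40, 0, 0]
  ],
  "delta_rot": [
    [0, 0, 0],
    [0, 0, 0],
    [0, 0, 0],
    [0, 0, 0],
    [0, 0, 0],
    [0, 0, 0],
    [0, 0, 0],
    [0, 0, 0]
  ],
  "fingers": [0.45, 0.45, 0.45, 0.45, 0.45, 0.45, 0.45, 0.45],
  "grip_force": 20
}}

```text
t: 16.7
position: [0.4815, 0.0525, 0.1432]
ee_rot: [[0.951, -0.309, -0.0], [-0.309, -0.951, -0.001], [-0.0, 0.001, -1.0]]
wrist_force: [-1.0, 0.7, 0.7]
opening: 0.0387
grasp_force: 0.0
```

>>> {"method": "carry_out", "body": {
  "linear": [
    [0, 0, 0],
    [0, 0, 0],
    [0, 0, 0],
    [0, 0, 0],
    [0, 0, 0],
    [0, 0, 0],
    [0, 0, 0],
    [0, 0, 0]
  ],
  "delta_rot": [
    [0, 0, -0.145],
    [0, 0, -0.145],
    [0, 0, -0.145],
    [0, 0, -0.145],
    [0, 0, -0.145],
    [0, 0, -0.145],
    [0, 0, -0.145],
    [0, 0, -0.145]
  ],
  "fingers": [0.45, 0.45, 0.45, 0.45, 0.45, 0.45, 0.45, 0.45]
}}

```text
t: 17.5
position: [0.4823, 0.0522, 0.1428]
ee_rot: [[0.659, 0.752, -0.001], [0.752, -0.659, -0.001], [-0.001, -0.001, -1.0]]
wrist_force: [0.7, -0.6, -0.1]
opening: 0.0386
grasp_force: 0.0
```

>>> {"method": "carry_out", "body": {
  "linear": [
    [0, 0, 0],
    [0, 0, 0],
    [0, 0, 0],
    [0, 0, 0]
  ],
  "delta_rot": [
    [0, 0, -0.145],
    [0, 0, -0.145],
    [0, 0, -0.121],
    [0, 0, 0]
  ],
  "fingers": [0.45, 0.45, 0.45, 0.45]
}}

```text
t: 17.9
position: [0.4824, 0.0523, 0.1428]
ee_rot: [[0.309, 0.951, -0.001], [0.951, -0.309, -0.001], [-0.001, -0.001, -1.0]]
wrist_force: [0.5, -0.3, -0.3]
opening: 0.0385
grasp_force: 0.0
```

```bash
python3 - <<'E'
from h import *
g=np.load('g.npz');R,t=g['R'],g['t'];print(moveto(R,t,-.1165,-.04,.066,0));snap('wrist','w7')
s=ctrl.read_state();print(s['position'],s['opening'])
print(proj('w7',np.r_[R@[-.116,-.04]+t,.085]),proj('w7',np.r_[R@[0,-.04]+t,.085]))
E
```

```text
(array([ 0.2,  1.9, 76.8]), np.float64(0.004832630114366357))
[0.48245162 0.05235809 0.14286911] 0.03845210833222932
[317.94058893 269.8603413 ] [524.80602276 269.95126435]
```

View pics/w7.png

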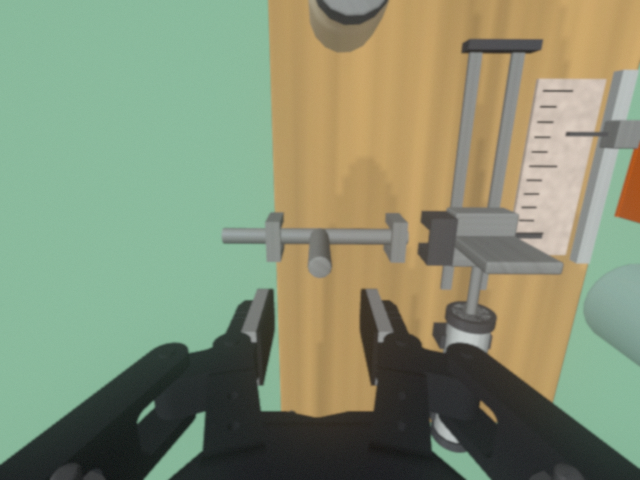

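The slide is home, and the bolt rod at row 237 lines up with the keeper at (438,238). The knob top at (319,267) is centred between the jaws.

>>> {"method": "carry_out", "body": {
  "linear": [
    [0, 2, 25],
    [0, 0, 25],
    [0, 0, 17],
    [0, 0, 10],
    [0, 0, 0],
    [0, 0, 0],
    [0, 0, 0],
    [0, 0, 0]
  ],
  "delta_rot": [
    [0, 0, 0],
    [0, 0, 0],
    [0, 0, 0],
    [0, 0, 0],
    [0, 0, 0],
    [0, 0, 0],
    [0, 0, 0],
    [0, 0, 0]
  ],
  "fingers": [0.45, 0.45, 0.45, 0.45, 0.1, 0.1, 0.1, 0.1]
}}

```text
t: 18.75
position: [0.4848, 0.052, 0.0664]
ee_rot: [[0.309, 0.951, 0.0], [0.951, -0.309, -0.0], [-0.0, 0.001, -1.0]]
wrist_force: [0.5, -1.8, -6.0]
opening: 0.0133
grasp_force: 21.5
```

>>> {"method": "carry_out", "body": {
  "linear": [
    [0, 0, 0],
    [0, 3, 0],
    [0, 5, 0],
    [0, 5, 0],
    [0, 5, 0],
    [0, 4, 0],
    [0, 3, 0],
    [0, 0, 0]
  ],
  "delta_rot": [
    [0, 0, 0],
    [0, 0, 0],
    [0, 0, 0],
    [0, 0, 0],
    [0, 0, 0],
    [0, 0, 0],
    [0, 0, 0],
    [0, 0, 0]
  ],
  "fingers": [0.1, 0.1, 0.1, 0.1, 0.1, 0.1, 0.1, 0.1]
}}

```text
t: 19.55
position: [0.5095, 0.0439, 0.0664]
ee_rot: [[0.309, 0.951, 0.001], [0.951, -0.309, -0.001], [-0.0, 0.001, -1.0]]
wrist_force: [0.5, -2.0, -3.2]
opening: 0.013
grasp_force: 21.7
```

>>> {"method": "carry_out", "body": {
  "linear": [
    [0, 1, 0],
    [0, 1, 0],
    [0, 1, 0],
    [0, 1, 0],
    [0, 1, 0],
    [0, 0, 0]
  ],
  "delta_rot": [
    [0, 0, 0],
    [0, 0, 0],
    [0, 0, 0],
    [0, 0, 0],
    [0, 0, 0],
    [0, 0, 0]
  ],
  "fingers": [0.1, 0.1, 0.1, 0.1, 0.1, 0.1]
}}

```text
t: 20.15
position: [0.5107, 0.0435, 0.0663]
ee_rot: [[0.309, 0.951, -0.007], [0.951, -0.309, 0.001], [-0.001, -0.007, -1.0]]
wrist_force: [-9.2, 0.7, 6.6]
opening: 0.0134
grasp_force: 23.2
```

```bash
python3 chk.py|head -1
```

```text
[-88.75 -39.77] 0.06629514324334906 [-8.97924499 -2.21971194]
```

The bolt is home at -88.75, the same as at the start, and the stop pushes back with 9 N. I'll release and lift clear.

>>> {"method": "carry_out", "body": {
  "linear": [
    [0, -2.5, 0],
    [0, 0, 0],
    [0, 0, 0],
    [0, 0, 0],
    [0, 0, -30],
    [0, 0, -40],
    [0, 0, -40],
    [0, 0, 0]
  ],
  "delta_rot": [
    [0, 0, 0],
    [0, 0, 0],
    [0, 0, 0],
    [0, 0, 0],
    [0, 0, 0],
    [0, 0, 0],
    [0, 0, 0],
    [0, 0, 0]
  ],
  "fingers": [0.1, 0.4, 0.4, 0.4, 0.4, 0.4, 0.4, 0.4]
}}

```text
t: 21.0
position: [0.5166, 0.0435, 0.1838]
ee_rot: [[0.309, 0.951, 0.015], [0.951, -0.309, -0.0], [0.004, 0.015, -1.0]]
wrist_force: [0.8, -1.0, 0.6]
opening: 0.0343
grasp_force: 0.0
```

```bash
python3 - <<'E'
from h import *
g=np.load('g.npz');R,t=g['R'],g['t'];snap('wrist','w8')
for b in (0,.003): print(proj('w8',np.r_[R@[-.088-b,-.04]+t,.085]))
E
```

```text
[304.60536484 250.13133991]
[300.15195849 250.15082198]
```

View pics/w8.png

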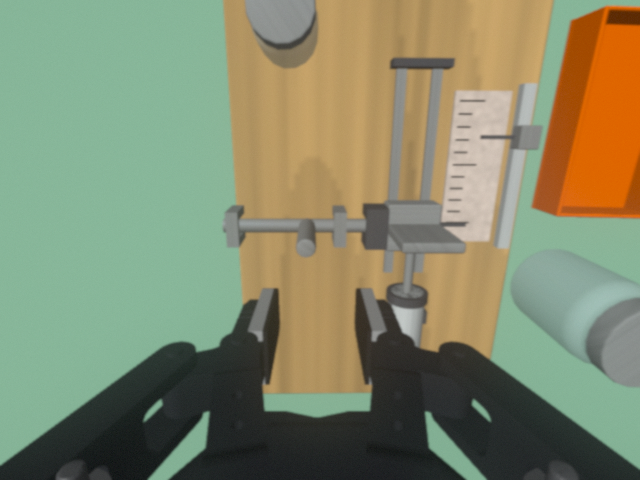

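The knob top at (306,247) matches the home prediction of 304.6. The bolt is in the keeper, the slide is home, the marker hasn't moved, and the gripper is clear.

```bash
python3 -c "
from cell import ctrl
print(ctrl.sign_off())"
```

```text
the job is handed in; nothing more can be done
None
```

The job is handed in: I drew the bolt back to its stop, pulled the slide level with the marker (within about 0.3 mm) and held it for over 1.5 s. I then eased it home and pushed the bolt back into its keeper at about 20 s, with no sign in the last picture that the marker or anything else in view had moved.

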